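Sniff the cover gasket of a vacuum chamber for leaks

ROBOT

A 6-joint arm with a two-finger parallel gripper is mounted at the origin on the work surface. World frame = base frame: x ahead of the robot, y to its left, z up, the work surface at z = 0. Lengths are in mm, angles in rad, forces in N, time in s.
With the tool pointing down it reaches from about 350 to 1000 mm from the base axis. Payload 7.1 kg.
Tool frame: the origin (TCP) lies midway between the tips of the shut fingers; the grasp point (between the pads) lies 19 mm behind it; z points along the fingers, y is the line along which they close (so a half turn about z gives the same grasp; the last joint's range is limited). The gripper opens to 85 mm and grips with 20 to 120 N. Pads are 22 mm wide; open, the fingers measure 114 mm over their backs; the gripper's body (76 mm by 85 mm) begins 54 mm behind the grasp point. The pads swing forward as they close: fully open they stand 13 mm farther back than shut.
Start: joints at [-1.221, 0.423, 1.63, -0, 1.089, -0.019], TCP at [225.327, -582.952, 231.319] pointing down, gripper open.
Joint ranges: [-3, 3], [-0.9, 2.11], [0.09, 2.58], [-1.31, 4.45], [0.11, 2.69], [-2.54, 2.54]. Speed limits (rad/s): [2.39, 2.39, 3.01, 3.14, 3.14, 3.14].

INTERFACE

Orientations are given as a 3x3 rotation matrix whose columns are the frame's x, y, z axes.
In Python, from station import monitor, viewer, close_job, nets gives the robot as it stands.
- The arm moves only by the tool move_arm, never from a script. Its argument "moves" is text: rows parted by semicolons, each of 7 numbers parted by spaces: the turn, a rotation vector about the tool's x, y, z in degrees, then the shift along the tool's x, y, z in m, then the closure, from -1 (fully open) to 1 (shut). A call has 1 to 10 rows; each row is the pose to reach, as a shift and turn from the pose commanded when the call began, along the tool's axes at that moment; what a row does not reach only later rows make up. A row lasts 1/12 s, in which the tool goes at most 41.7 mm and 7.16 degrees, less where a joint would pass 70% of its speed; a pose out of reach is approached as far as the arm can. A call with a gripper value outside its range is refused whole. The fingers move at their own pace and stop on an object; "squeeze" is the grip in N (left out, the last holds). Time passes only in rows, so rows that repeat a pose let the fingers close. It gives the time, the measured TCP pose, the force, the opening and the grip force at its end, in the units of the state.
- monitor.state(): the state, without advancing time (a new reading comes with each control period).
- viewer.get_image(name): name is "scene" or "top" or "wrist"; returns a dict with "frame" (400x640x3 uint8, red, green, blue), "K" (3x3 intrinsics, pixels), "T" (4x4, takes a point from camera to world coordinates); the wrist camera has in their place "mount" (4x4, takes a point from camera to tool coordinates, whose origin is the TCP and whose axes are the flange's). Camera axes: x right, y down, z forward; pixel columns grow to the right and rows downward; lengths in mm; the calibration is good to about 2 mm. A picture is of the moment at which its call begins: read the wrist's pose just before it. There is no depth.
- close_job(): hands the job in; it is judged then, once.
Trained networks look in a picture, given as the dict that the camera call returned (one of the last four; its "shot" number tells which), for a name from the list of things; names that differ only in an ending like _2 or _b are one class to them, and where a whole thing is asked for, a point or a joint stands for the part that bears it (a point fixed in the world has none). Each returns a list of dicts, best first, with "p" (0 to 1); they miss things now and then, are a little off and sometimes report something else, mostly with a low value. They report only what shows in the picture. A call takes as long as a camera call. They do not tell look-alikes from the thing itself.
- nets.cut_out(picture, name): "pixels" (400x640 bool, what is visible of it).
- nets.tip_of(picture, name): "point" ([x, y, z] in mm, in world coordinates, good to about 4 mm: a listed point, or the origin of a listed thing).
The state is a dict: "time_s": time; "qpos": joint angles; "qvel": joint speeds; "tau": joint torques, N m; "ee_pos": TCP position; "orientation": TCP orientation; "contact_force": force on the tool from outside, world axes, zero at the start; "moment": the same for the moment, N m; "opening": finger opening in mm; "finger_force": force on a finger pad.
Only numpy, scipy, OpenCV 4.12 (cv2) and the standard library are available. Lean on these libraries where they do the work, as an engineer would, in place of code of your own. Each camera call takes 0.05 s, during which the arm holds its last target. There are 200 camera calls.

TASK

Pull the leak-sniffer wand up out of its sprung charging dock. Starting at the hinge end of the dark gasket seam that is beside the T-handled valve, guide the wand's tip slowly (about 3 cm a second, no jumps) along the seam round the three open sides of the chamber's cover to the other hinge end, keeping the tip within a centimetre above the seam, and without pressing on the chamber. Then lower the wand nose down into the empty square steel holder until its tip is almost at the bottom, let go and leave it standing there; leave the flask, bottle, jar and beaker where they are.

Things in the scene. Friction and masses are not known exactly. Their poses are not given: they have to be found in the camera images.
- wand: leak-sniffer wand, loose, 160 mm long, about 0.16 kg, at the start upright, nose down, in the dock. Origin at the centre of the nose tip, z from tip to handle. z 0-22 mm: steel tip 8 mm in diameter; z 30-70 mm: steel neck 14 mm in diameter with a 20 mm bead at z 40-56 mm; z 70-160 mm: grey handle, a plain box 28 mm along x, 24 mm along y
- wand_tip (a point): centre of the wand's nose tip (the wand's origin)
- wand_grip (a point): point on the axis of the wand's handle, 132 mm from the tip and 28 mm below its top; a place to grip from above, across the 24 mm or the 28 mm sides
- dock: white plastic charging dock, fixed, 70 x 70 mm, 60 mm high, origin under its centre on the bench. The wand's nose stands in its well, tip 10 mm above the bench. Two small sprung steel catches on top (+x and -x sides, 73 mm high) bear over the wand's bead: it takes 5 to 15 N straight up to pull the wand past it; raise the tip 75 mm above the bench to be clear
- chamber: low aluminium vacuum chamber, fixed, 170 mm along x, 224 mm along y, 55 mm high, origin under its centre on the bench. Flat top with a cover; hinge barrel along y at x = +66 mm (20 mm thick, top 71 mm above the bench). The dark gasket seam, 5 mm wide, flush with the top, runs along y = +70 and y = -70 mm (x from +42 to -50 mm), joined along x = -50 mm
- gauge_top (a point): centre of the top of a round gauge on the middle of the chamber's cover: 48 mm in diameter, 51 mm above the chamber's top
- knob_left (a point): top of a black clamp knob on the chamber at x = -75, y = +40 mm in its frame: 18 mm in diameter, 18 mm high; a second one stands at y = -40 mm
- seam_end_left (a point): end of the seam near the hinge on the chamber's +y side, at (+35, +70, 55) mm in the chamber's frame
- seam_corner_left (a point): corner of the seam at (-50, +70, 55) mm in the chamber's frame
- seam_corner_right (a point): corner of the seam at (-50, -70, 55) mm in the chamber's frame
- seam_end_right (a point): end of the seam near the hinge on the chamber's -y side, at (+35, -70, 55) mm in the chamber's frame
- valve: steel T-handled valve, fixed on the chamber's top beside one hinge end of the seam: base 24 mm in diameter, T-bar 52 mm long and 50 mm above the chamber's top; at x = +40, y = +98 or -98 mm in the chamber's frame. The side it stands on is where the trace starts. Origin at the centre of its base
- cap: low domed steel vent cap, fixed on the chamber's top across from the valve, 24 mm in diameter, 18 mm high. Origin under its centre
- holder: empty square open steel holder, fixed, 58 x 58 mm outside, 50 x 50 mm inside, 80 mm high, inner floor 4 mm above the bench; origin under its centre on the bench. The wand may lean in it once let go
- flask: glass conical flask, loose bystander, 66 mm in diameter, 103 mm high, origin under its centre
- bottle: white plastic bottle, loose bystander, 64 mm in diameter, 170 mm high, origin under its centre
- jar: amber glass jar with black cap, loose bystander, 60 mm in diameter, 75 mm high, origin under its centre
- beaker: open glass beaker, loose bystander, 66 mm in diameter, 75 mm high, origin under its centre
Not all that is in view belongs to the job. Of the things like the wand, leave any that is brown; of the rest the larger one is meant.

How it is judged (in metres and radians):
On the way, in this order (a step that is already met when the one before it is completed fails the run):
1. the wand has been pulled up clear of the dock (z of wand_tip in the frame of dock above 0.075 m and contact force between the fingers and wand above 1 N), for 0.1 s.
2. the held wand's tip passes slowly along the seam's first end (counted from the valve), 0.3 s or more without leaving it: within 11.5 mm sideways and 14 mm above (contact force between the fingers and wand above 1 N and z of wand_tip in the frame of chamber between 0.051 and 0.069 m and ((y of valve in the frame of chamber above 0 m and (x of wand_tip in the frame of chamber between 0.014 and 0.05 m and y of wand_tip in the frame of chamber between 0.0585 and 0.0815 m)) or (y of valve in the frame of chamber below 0 m and (x of wand_tip in the frame of chamber between 0.014 and 0.05 m and y of wand_tip in the frame of chamber between -0.0815 and -0.0585 m)))), for 0.3 s.
3. the held wand's tip passes slowly along the seam's first side (counted from the valve), 0.6 s or more without leaving it: within 11.5 mm sideways and 14 mm above (contact force between the fingers and wand above 1 N and z of wand_tip in the frame of chamber between 0.051 and 0.069 m and ((y of valve in the frame of chamber above 0 m and (x of wand_tip in the frame of chamber between -0.028 and 0.012 m and y of wand_tip in the frame of chamber between 0.0585 and 0.0815 m)) or (y of valve in the frame of chamber below 0 m and (x of wand_tip in the frame of chamber between -0.028 and 0.012 m and y of wand_tip in the frame of chamber between -0.0815 and -0.0585 m)))), for 0.6 s.
4. the held wand's tip passes slowly along the seam's first corner (counted from the valve), 0.6 s or more without leaving it: within 11.5 mm sideways and 14 mm above (contact force between the fingers and wand above 1 N and z of wand_tip in the frame of chamber between 0.051 and 0.069 m and ((y of valve in the frame of chamber above 0 m and ((x of wand_tip in the frame of chamber between -0.0615 and -0.0385 m and y of wand_tip in the frame of chamber between 0.048 and 0.0815 m) or (x of wand_tip in the frame of chamber between -0.0615 and -0.03 m and y of wand_tip in the frame of chamber between 0.0585 and 0.0815 m))) or (y of valve in the frame of chamber below 0 m and ((x of wand_tip in the frame of chamber between -0.0615 and -0.0385 m and y of wand_tip in the frame of chamber between -0.0815 and -0.048 m) or (x of wand_tip in the frame of chamber between -0.0615 and -0.03 m and y of wand_tip in the frame of chamber between -0.0815 and -0.0585 m))))), for 0.6 s.
5. the held wand's tip passes slowly along the seam's first half of the front (counted from the valve), 0.6 s or more without leaving it: within 11.5 mm sideways and 14 mm above (contact force between the fingers and wand above 1 N and z of wand_tip in the frame of chamber between 0.051 and 0.069 m and ((y of valve in the frame of chamber above 0 m and (x of wand_tip in the frame of chamber between -0.0615 and -0.0385 m and y of wand_tip in the frame of chamber between 0.002 and 0.046 m)) or (y of valve in the frame of chamber below 0 m and (x of wand_tip in the frame of chamber between -0.0615 and -0.0385 m and y of wand_tip in the frame of chamber between -0.046 and -0.002 m)))), for 0.6 s.
6. the held wand's tip passes slowly along the seam's second half of the front (counted from the valve), 0.6 s or more without leaving it: within 11.5 mm sideways and 14 mm above (contact force between the fingers and wand above 1 N and z of wand_tip in the frame of chamber between 0.051 and 0.069 m and ((y of valve in the frame of chamber above 0 m and (x of wand_tip in the frame of chamber between -0.0615 and -0.0385 m and y of wand_tip in the frame of chamber between -0.046 and -0.002 m)) or (y of valve in the frame of chamber below 0 m and (x of wand_tip in the frame of chamber between -0.0615 and -0.0385 m and y of wand_tip in the frame of chamber between 0.002 and 0.046 m)))), for 0.6 s.
7. the held wand's tip passes slowly along the seam's second corner (counted from the valve), 0.6 s or more without leaving it: within 11.5 mm sideways and 14 mm above (contact force between the fingers and wand above 1 N and z of wand_tip in the frame of chamber between 0.051 and 0.069 m and ((y of valve in the frame of chamber above 0 m and ((x of wand_tip in the frame of chamber between -0.0615 and -0.0385 m and y of wand_tip in the frame of chamber between -0.0815 and -0.048 m) or (x of wand_tip in the frame of chamber between -0.0615 and -0.03 m and y of wand_tip in the frame of chamber between -0.0815 and -0.0585 m))) or (y of valve in the frame of chamber below 0 m and ((x of wand_tip in the frame of chamber between -0.0615 and -0.0385 m and y of wand_tip in the frame of chamber between 0.048 and 0.0815 m) or (x of wand_tip in the frame of chamber between -0.0615 and -0.03 m and y of wand_tip in the frame of chamber between 0.0585 and 0.0815 m))))), for 0.6 s.
8. the held wand's tip passes slowly along the seam's second side (counted from the valve), 0.6 s or more without leaving it: within 11.5 mm sideways and 14 mm above (contact force between the fingers and wand above 1 N and z of wand_tip in the frame of chamber between 0.051 and 0.069 m and ((y of valve in the frame of chamber above 0 m and (x of wand_tip in the frame of chamber between -0.028 and 0.012 m and y of wand_tip in the frame of chamber between -0.0815 and -0.0585 m)) or (y of valve in the frame of chamber below 0 m and (x of wand_tip in the frame of chamber between -0.028 and 0.012 m and y of wand_tip in the frame of chamber between 0.0585 and 0.0815 m)))), for 0.6 s.
9. the held wand's tip passes slowly along the seam's last end (counted from the valve), 0.3 s or more without leaving it: within 11.5 mm sideways and 14 mm above (contact force between the fingers and wand above 1 N and z of wand_tip in the frame of chamber between 0.051 and 0.069 m and ((y of valve in the frame of chamber above 0 m and (x of wand_tip in the frame of chamber between 0.014 and 0.05 m and y of wand_tip in the frame of chamber between -0.0815 and -0.0585 m)) or (y of valve in the frame of chamber below 0 m and (x of wand_tip in the frame of chamber between 0.014 and 0.05 m and y of wand_tip in the frame of chamber between 0.0585 and 0.0815 m)))), for 0.3 s.
10. the wand, still held, has been lowered nose down in the holder with its tip within 20 mm of the holder's inner floor (x of wand_tip in the frame of holder between -0.025 and 0.025 m and y of wand_tip in the frame of holder between -0.025 and 0.025 m and z of wand_tip in the frame of holder between 0 and 0.024 m and contact force between the fingers and wand above 1 N), for 0.1 s.
At the end, for the whole second after the job is handed in: the wand stands at rest in the holder, nose down, its tip inside the walls and less than 20 mm above the bench (on the holder's floor), leaning less than 0.55 rad; the flask, bottle, jar and beaker stand upright within 25 mm of where they were (x of wand_tip in the frame of holder between -0.025 and 0.025 m and y of wand_tip in the frame of holder between -0.025 and 0.025 m and z of wand_tip in the frame of holder between 0 and 0.02 m and angle between wand's own z axis and vertical below 0.55 rad and linear speed of wand below 0.03 m/s and distance of each of flask, bottle, jar, beaker from where it was at the start of the episode below 0.025 m and angle between each of flask, bottle, jar, beaker's own z axis and vertical below 0.35 rad); the robot touches nothing.
It fails at once if the flask is moved by more than 25 mm or tipped (distance of flask from where it was at the start of the episode above 0.025 m or angle between flask's own z axis and vertical above 0.35 rad).
It fails at once if the bottle is moved by more than 25 mm or tipped (distance of bottle from where it was at the start of the episode above 0.025 m or angle between bottle's own z axis and vertical above 0.35 rad).
It fails at once if the jar is moved by more than 25 mm or tipped (distance of jar from where it was at the start of the episode above 0.025 m or angle between jar's own z axis and vertical above 0.35 rad).
It fails at once if the beaker is moved by more than 25 mm or tipped (distance of beaker from where it was at the start of the episode above 0.025 m or angle between beaker's own z axis and vertical above 0.35 rad).
It fails at once if the wand presses on the chamber, its valve or its cap with more than 12 N (contact force between wand and chamber above 12 N or contact force between wand and valve above 12 N or contact force between wand and cap above 12 N).
It also fails if it takes over 72 s, if anything falls off the work surface, if the arm or the gripper's body presses on something with over 40 N, if the wrist force passes 120 N, or if a joint passes its speed limit or range.

## Working session

There is one attempt and no reset: what is moved stays moved. The work goes in short steps, Python scripts to look and compute and a tool call to move; the robot and the scene stay as the last step left them, time stands still between calls to the robot, and variables do not carry over. Pictures are saved under pics/ and viewed, at most 14 in all, crops included, and the job is handed in when it is done.

Besides the shell and the picture viewer there is one more tool, called after "Call:" by a JSON object that holds its "api" and its "payload". move_arm: Moves the arm, as the interface text tells. Its arguments: {"type":"object","properties":{"moves":{"type":"string"},"squeeze":{"type":"number"}},"required":["moves"]}

```bash
mkdir -p pics; ls; cat > h.py <<'E'
import numpy as np, cv2
from station import monitor, viewer, nets
np.set_printoptions(precision=1,suppress=True)
def save(im,name): cv2.imwrite('pics/'+name+'.png',cv2.cvtColor(im,cv2.COLOR_RGB2BGR))
def proj(p,P):
    c=np.linalg.inv(P['T'])@np.append(p,1); u=P['K']@c[:3]; return u[:2]/u[2]
def ray(P,uv):
    d=P['T'][:3,:3]@np.linalg.inv(P['K'])@[uv[0],uv[1],1]; return P['T'][:3,3],d
def at_z(P,uv,z):
    o,d=ray(P,uv); return o+d*(z-o[2])/d[2]
E
python3 - <<'E'
from h import *
s=monitor.state(); print(s)
S=viewer.get_image('scene');T=viewer.get_image('top')
save(S['frame'],'scene');save(T['frame'],'top')
for n in ['wand','wand_tip','wand_grip','dock','chamber','gauge_top','knob_left','seam_end_left','seam_corner_left','seam_corner_right','seam_end_right','valve','cap','holder','flask','bottle','jar','beaker']:
    for P,l in((S,'S'),(T,'T')):
        print(n,l,[(round(r['p'],2),np.array(r['point']),proj(r['point'],P)) for r in nets.tip_of(P,n)][:3])
E
```

```text
pics
{'time_s': 0.0, 'qpos': array([-1.2,  0.4,  1.6,  0. ,  1.1, -0. ]), 'qvel': array([ 0.,  0.,  0., -0.,  0.,  0.]), 'tau': array([ -0. , -55.7, -28.2,  -0. ,   0. ,   0. ]), 'ee_pos': array([ 225.1, -582.4,  230.5]), 'orientation': array([[ 0.9,  0.4, -0. ],
       [ 0.4, -0.9,  0. ],
       [ 0. , -0. , -1. ]]), 'contact_force': array([ 0.3, -0.6,  0.2]), 'moment': array([-0.,  0., -0.]), 'finger_force': 0.0, 'opening': 85.41188378905466}
wand S [(0.66, array([489.7, 298.1,  -3. ]), array([430. , 267.9])), (0.61, array([409.5, 424.1,   1.7]), array([504.1, 282.6]))]
wand T [(0.89, array([412.6, 424.7,  -1.3]), array([171. , 272.1])), (0.61, array([392.4, 325. ,   9.3]), array([207.1, 280.7])), (0.46, array([487.5, 297.5,  -3.9]), array([220.3, 244.6]))]
wand_tip S [(0.75, array([488. , 295. ,   0.2]), array([429.6, 265.7])), (0.58, array([410.6, 424.8,  -2.9]), array([503.5, 284.5]))]
wand_tip T [(0.88, array([411.6, 424.9,   2.1]), array([170.5, 272.5])), (0.83, array([392. , 324.9,  10.1]), array([207.1, 280.9])), (0.56, array([483.3, 298.7,  -0.9]), array([219.5, 246.2]))]
w
[... 2600 characters left out ...]
.6, 184.4]))]
flask T [(0.75, array([ 645.7, -256.1,    1.6]), array([423.8, 190.1])), (0.16, array([ 622.1, -106.3,   57. ]), array([373. , 195.2]))]
bottle S [(0.87, array([621.3, 234.8,   3.5]), array([366.9, 278.6]))]
bottle T [(0.73, array([623.4, 232.5,  -4.8]), array([246.3, 195.2]))]
jar S [(0.93, array([ 745.9, -131. ,   -0.3]), array([228.3, 218.6]))]
jar T [(0.83, array([ 743.4, -140.2,    1.8]), array([381.9, 154.5])), (0.6, array([ 645. , -256.8,    3.1]), array([424.2, 190.3]))]
beaker S [(0.94, array([759.4,  73.7,  -3.4]), array([269.2, 268.4]))]
beaker T [(0.94, array([759. ,  70.2,   0.7]), array([306.3, 147.6])), (0.68, array([576.3,  77.8,  56.1]), array([301.8, 211.5]))]
```

```bash
python3 - <<'E'
from h import *
S=cv2.imread('pics/scene.png');T=cv2.imread('pics/top.png')
a=cv2.resize(S[150:310,400:560],(400,400),interpolation=cv2.INTER_CUBIC)
b=cv2.resize(T[220:320,120:260],(400,286),interpolation=cv2.INTER_CUBIC)
o=np.zeros((400,800,3),np.uint8);o[:,:400]=a;o[:286,400:]=b
cv2.imwrite('pics/crop.png',o)
E
```

```text
(no output)
```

View pics/scene.png

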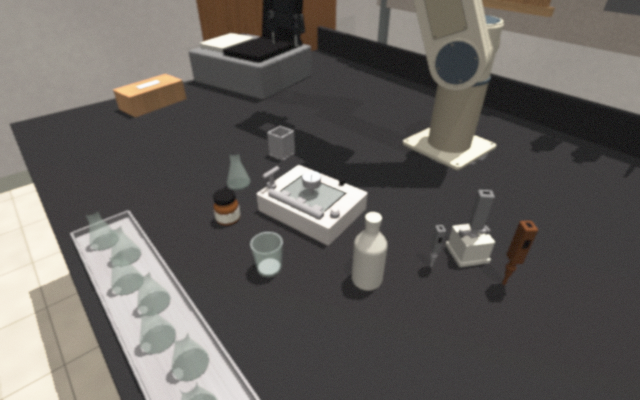

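View pics/top.png

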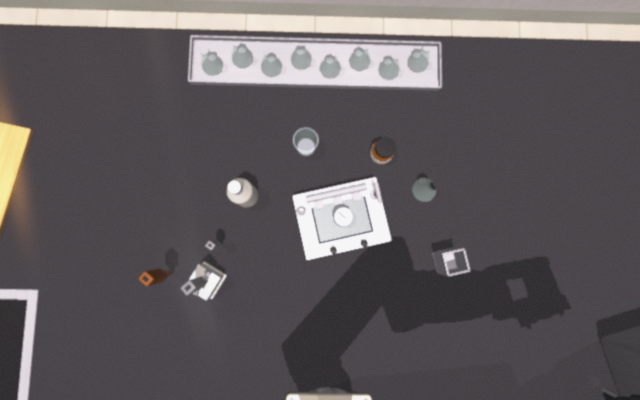

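```bash
sleep 0
```

```text
(no output)
```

View pics/crop.png

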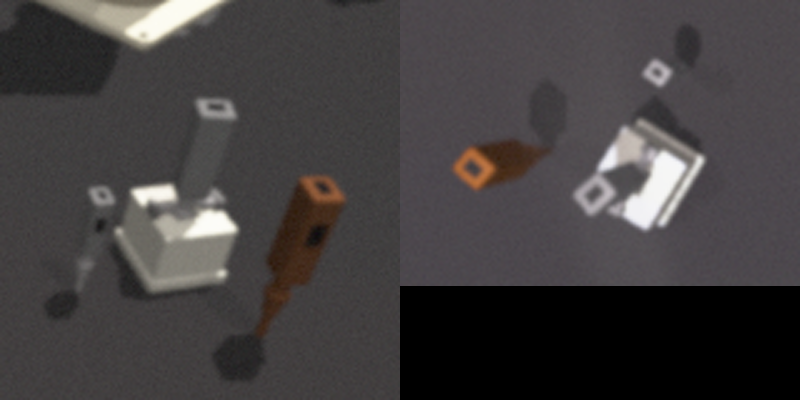

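```bash
python3 - <<'E'
from h import *
P={0:np.array([[35,70],[-50,70],[-50,-70],[35,-70],[0,0],[-75,40]],float)}[0]
from scipy.optimize import least_squares
S=np.array([[571.6,50.3],[494.1,27.2],[531,-106.1],[608.6,-83.5],[564,-21.2],[482.7,-6.2]])
T=np.array([[580.5,54.5],[495.8,34.9],[529.4,-102.3],[608,-85.2],[558.5,-24.2],[477.1,-2.6]])
for Q in (S,T,(S+T)/2):
    def f(v):
        c,s=np.cos(v[2]),np.sin(v[2]);return (P@np.array([[c,s],[-s,c]])+v[:2]-Q).ravel()
    r=least_squares(f,[560,-24,.2],loss='soft_l1',f_scale=3);print(r.x[:2],np.degrees(r.x[2]),r.fun.reshape(-1,2).tolist())
s=monitor.state();print(s['orientation'].tolist(),viewer.get_image('wrist')['mount'])
E
```

```text
[560.7 -25.2] 15.476515999285871 [[4.1267706870592065, 1.2793901307900057], [-0.29112133086800895, 1.697702201114069], [0.1669529062453421, 0.07411534805736153], [4.484844924172535, 0.15580327773329827], [-3.325088907648251, -4.0219218550166715], [-4.979317360960977, -0.4855796668825958]]
[560.  -23.5] 12.703705911990992 [[-1.7699528814986252, -2.0092172992226267], [0.010819733855839786, -1.101507954288472], [-2.801878010741575, -0.47435305841040076], [1.5173493739039259, 1.1179375966554375], [1.4804869701721373, 0.7075345848657619], [0.920090734277494, 1.635149834934945]]
[560.5 -24.2] 14.233116021874563 [[1.1806851135280567, -0.1554231782334341], [-0.11010425401127577, 0.2958250075127111], [-0.9386306775932098, -0.15665159784609273], [3.3521586899461226, 0.8921002164077834], [-0.7341972496026301, -1.5120298750173582], [-1.91665931002143, 0.5200311677183063]]
[[0.9327731656199518, 0.36046389677385116, -2.4938814479928266e-05], [0.36046389698134534, -0.9327731658635134, 4.240374913471152e-06], [-2.173375487021532e-05, -1.2944850185009594e-05, -0.9999999996800374]] [[  -0.    -1.    -0.3   70.7]
 [   1.    -0.     0.    -0.4]
 [  -0.    -0.3    1.  -142.5]
 [   0.     0.     0.     1. ]]
```

Candidates for the wand are the tall grey one in the dock at scene (483,205), a small grey one at (438,240) and a brown one at (520,245). The crop shows the grey one in the white dock is the larger non-brown one, so that is the wand. The valve is at the chamber's -y side (scene (271,175)), with its bar along chamber x. The trace therefore starts at seam_end_right.

Call:
{"api": "move_arm", "payload": {"moves": "0 0 0 0.297 -0.199 -0.099 -1;0 0 0 0.297 -0.199 -0.099 -1;0 0 0 0.297 -0.199 -0.099 -1;0 0 0 0.297 -0.199 -0.099 -1;0 0 0 0.297 -0.199 -0.099 -1;0 0 0 0.297 -0.199 -0.099 -1;0 0 0 0.297 -0.199 -0.099 -1;0 0 0 0.297 -0.199 -0.099 -1;0 0 0 0.297 -0.199 -0.099 -1;0 0 0 0.297 -0.199 -0.099 -1"}}

```text
time_s: 2.78
ee_pos: [434.2, -286.4, 332.7]
orientation: [[0.931, 0.365, 0.004], [0.365, -0.931, -0.001], [0.004, 0.002, -1.0]]
contact_force: [0.5, -0.5, 1.0]
opening: 85.5
finger_force: 0.0
```

```bash
cat >> h.py <<'E'
def wrist():
    s=monitor.state(); P=viewer.get_image('wrist')
    M=np.eye(4);M[:3,:3]=s['orientation'];M[:3,3]=s['ee_pos'];P['T']=M@P['mount'];return s,P
def look(tag,names):
    import pickle
    s,P=wrist();save(P['frame'],tag);print(s['time_s'],s['ee_pos'],np.degrees(np.arctan2(s['orientation'][1,0],s['orientation'][0,0])))
    D={}
    for n in names:
        r=[q for q in nets.tip_of(P,n) if q['p']>.3]
        D[n]=[(round(q['p'],2),np.array(q['point']),proj(q['point'],P)) for q in r];print(n,D[n])
    pickle.dump((s,P,D),open('pics/'+tag+'.pkl','wb'))
    return s,P,D
def delta(tgt):
    s=monitor.state();print('delta tool m',(s['orientation'].T@(np.array(tgt)-s['ee_pos'])/1000).round(4))
E
python3 - <<'E'
from h import *
look('w1',['holder','flask','cap','valve'])
delta([530,-40,380])
E
```

```text
2.7833 [ 434.2 -286.4  332.7] 21.396500914414123
holder [(0.86, array([ 455.2, -310.8,   -0.6]), array([342.5, 146.3]))]
flask []
cap []
valve []
delta tool m [ 0.2 -0.2 -0.1]
```

Call:
{"api": "move_arm", "payload": {"moves": "0 0 0 0.179 -0.194 -0.048 -1;0 0 0 0.179 -0.194 -0.048 -1;0 0 0 0.179 -0.194 -0.048 -1;0 0 0 0.179 -0.194 -0.048 -1;0 0 0 0.179 -0.194 -0.048 -1;0 0 0 0.179 -0.194 -0.048 -1;0 0 0 0.179 -0.194 -0.048 -1;0 0 0 0.179 -0.194 -0.048 -1;0 0 0 0.179 -0.194 -0.048 -1"}}

```text
time_s: 3.78
ee_pos: [527.5, -45.4, 377.7]
orientation: [[0.933, 0.361, -0.001], [0.361, -0.933, -0.0], [-0.001, -0.0, -1.0]]
contact_force: [-0.3, -0.0, -0.7]
opening: 85.5
finger_force: 0.0
```

```bash
sed -i 's/.round(4))/.round(4).tolist())/' h.py; python3 - <<'E'
from h import *
s,P,D=look('w2',['seam_end_left','seam_corner_left','seam_corner_right','seam_end_right','gauge_top','knob_left','cap','valve'])
delta([370,290,340])
E
```

```text
3.7833 [527.5 -45.4 377.7] 21.149577951068228
seam_end_left [(0.6, array([575.5,  57. ,  57.3]), array([257.9,  89.4]))]
seam_corner_left [(0.79, array([495.9,  29.1,  53. ]), array([259.6, 156. ]))]
seam_corner_right [(0.95, array([ 526.8, -107.8,   54.3]), array([363.6, 171.4]))]
seam_end_right [(0.63, array([610.8, -85.7,  56.6]), array([373.8, 104.7]))]
gauge_top [(0.87, array([561.3, -25.4, 108.8]), array([314.8, 127.7]))]
knob_left [(0.75, array([481.6,  -4.1,  69.5]), array([278.3, 177.3]))]
cap [(0.83, array([573.6,  82.8,  58.6]), array([237.5,  83. ]))]
valve [(0.56, array([ 625. , -107.1,   53.9]), array([393.4, 100.2]))]
delta tool m [-0.0264, -0.3696, 0.0383]
```

View pics/w2.png

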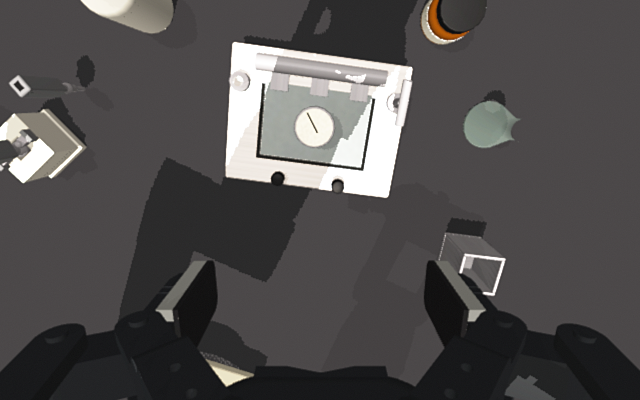

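The seam shows clearly in w2: corners at about (259,156) and (364,170), ends near (263,85) and (374,97). The valve bar is at (404,100), along chamber x. The dock is at (45,145).

Call:
{"api": "move_arm", "payload": {"moves": "0 0 0 -0.026 -0.37 0.038 -1;0 0 0 -0.026 -0.37 0.038 -1;0 0 0 -0.026 -0.37 0.038 -1;0 0 0 -0.026 -0.37 0.038 -1;0 0 0 -0.026 -0.37 0.038 -1;0 0 0 -0.026 -0.37 0.038 -1;0 0 0 -0.026 -0.37 0.038 -1;0 0 0 -0.026 -0.37 0.038 -1;0 0 0 -0.026 -0.37 0.038 -1;0 0 0 -0.026 -0.37 0.038 -1"}}

```text
time_s: 5.07
ee_pos: [367.1, 295.6, 339.8]
orientation: [[0.931, 0.365, -0.001], [0.365, -0.931, 0.002], [-0.001, -0.002, -1.0]]
contact_force: [0.0, -1.1, -0.3]
opening: 85.5
finger_force: 0.0
```

```bash
python3 - <<'E'
from h import *
import pickle
from scipy.optimize import minimize
s,P,D=look('w3',['wand_grip','wand_tip','dock'])
s,P,D=pickle.load(open('pics/w2.pkl','rb'))
T=np.linspace(0,1,60)
g=cv2.GaussianBlur(cv2.cvtColor(P['frame'],cv2.COLOR_RGB2GRAY),(0,0),1.0).astype(np.float32)
pts=np.vstack([np.c_[35-85*T,70+0*T],np.c_[-50+0*T,70-140*T],np.c_[-50+85*T,-70+0*T]])
def uv(v):
    c,s_=np.cos(v[2]),np.sin(v[2]);q=pts@np.array([[c,s_],[-s_,c]])+v[:2]
    return np.array([proj([*a,55],P) for a in q],np.float32)
def cost(v):
    m=uv(v);return cv2.remap(g,m[:,:1],m[:,1:],cv2.INTER_LINEAR).mean()
best=min((minimize(cost,[560+a,-24+b,np.radians(y)],method='Nelder-Mead',options=dict(initial_simplex=[[560+a,-24+b,np.radians(y)],[563+a,-24+b,np.radians(y)],[560+a,-21+b,np.radians(y)],[560+a,-24+b,np.radians(y+1.5)]])) for a in(-4,0,4) for b in(-4,0,4) for y in(12,14)),key=lambda r:r.fun)
print(best.x[:2],np.degrees(best.x[2]),best.fun)
E
```

```text
5.0667 [367.1 295.6 339.8] 21.427888278396104
wand_grip [(0.81, array([414. , 423.3, 133.9]), array([211.9,  76.8])), (0.76, array([392.6, 323.4, 144.5]), array([303.5, 139.1]))]
wand_tip [(0.9, array([483.9, 293. ,  -1.5]), array([355.9,  68.6])), (0.78, array([412.2, 420.6,   4.4]), array([243.3,  84.9]))]
dock [(0.57, array([394.5, 325.9,  -1.4]), array([307.4, 125.1]))]
[561.2 -24.2] 13.63868148935869 74.14933013916016
```

View pics/w3.png

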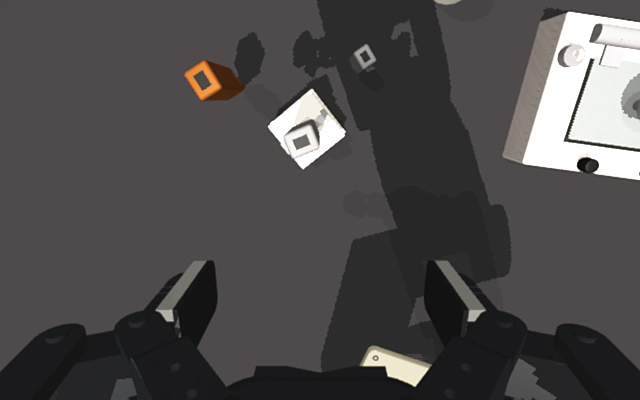

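```bash
python3 - <<'E'
import cv2
im=cv2.imread('pics/w3.png')[80:175,255:355]
cv2.imwrite('pics/c3.png',cv2.resize(im,None,fx=6,fy=6,interpolation=cv2.INTER_CUBIC))
E
```

```text
(no output)
```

View pics/c3.png

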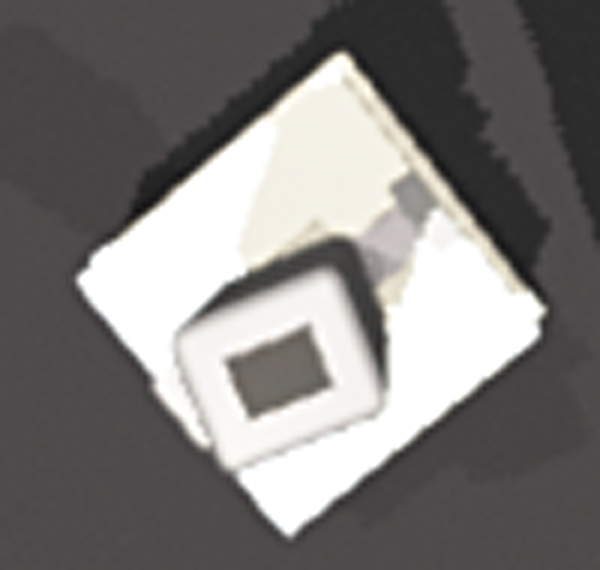

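```bash
python3 - <<'E'
from h import *
import pickle
s,P,D=pickle.load(open('pics/w3.pkl','rb'))
q=lambda a,z=170:at_z(P,[255+a[0]/6-.5,80+a[1]/6-.5],z)
for n,c in(('out',[(178,335),(342,262),(387,412),(228,472)]),('in',[(225,358),(310,322),(332,382),(250,418)])):
    w=np.array([q(a)[:2] for a in c]);print(n,w.mean(0))
    for i in range(4):
        d=w[(i+1)%4]-w[i];print(np.linalg.norm(d),np.degrees(np.arctan2(d[1],d[0]))%90)
print(s['qpos'][5],monitor.state()['qpos'].round(2), s['orientation'].round(3).tolist())
g=np.array([393,324.5,123.])
print(proj([392.8,324.5,170],P),np.array([255+284/6,80+370/6]))
# triangulate handle top in w3 + scene cut_out
S=viewer.get_image('scene')
for r in nets.cut_out(S,'wand')[:3]:
    ys,xs=np.nonzero(r['pixels']);k=ys<ys.min()+6;print(r['p'],xs.min(),xs.max(),ys.min(),ys.max(),xs[k].mean())
print(proj([392.8,324.5,170],S))
E
```

```text
out [393.2 324. ]
26.134721017113726 44.85860048715249
22.54522931298067 38.07685150129382
25.220110186609976 42.02157982919476
21.208810749718566 40.21559269179795
in [393.1 324.6]
13.518450392551236 43.962471076553626
9.218952824974185 41.228077103153254
13.221389385514092 44.89025768917952
9.423594973771145 43.1051202992737
1.8473133070846304 [ 0.6  0.1  1.8 -0.   1.2  1.8] [[0.931, 0.365, -0.001], [0.365, -0.931, 0.002], [-0.001, -0.002, -1.0]]
[301.  141.6] [302.3 141.7]
0.95 502 536 220 284 525.6081081081081
0.71 352 386 212 288 372.20512820512823
0.66 468 493 190 236 484.08988764044943
[485.8 192.4]
```

Call:
{"api": "move_arm", "payload": {"moves": "0 0 -7 0.0346 -0.0174 0.04 -1;0 0 -14 0.0346 -0.0174 0.08 -1;0 0 -21 0.0346 -0.0174 0.11 -1;0 0 -21 0.0346 -0.0174 0.11 -1;0 0 -21 0.0346 -0.0174 0.11 -1;0 0 -21 0.0346 -0.0174 0.11 -1"}}

```text
time_s: 5.87
ee_pos: [397.2, 319.5, 232.1]
orientation: [[0.745, 0.667, 0.001], [0.667, -0.745, 0.001], [0.002, 0.0, -1.0]]
contact_force: [0.5, 0.9, 0.3]
opening: 85.6
finger_force: 0.0
```

```bash
python3 - <<'E'
from h import *
s,P,D=look('w4',['wand_grip'])
delta([393,324.4,124])
E
```

```text
5.8667 [397.2 319.5 232.1] 41.84177666835319
wand_grip [(0.7, array([397.5, 321.8, 143.8]), array([318.8, 204.4])), (0.7, array([485.9, 293.4,  89.9]), array([419.9, 128.2]))]
delta tool m [-0.001, -0.0062, 0.109]
```

View pics/w4.png

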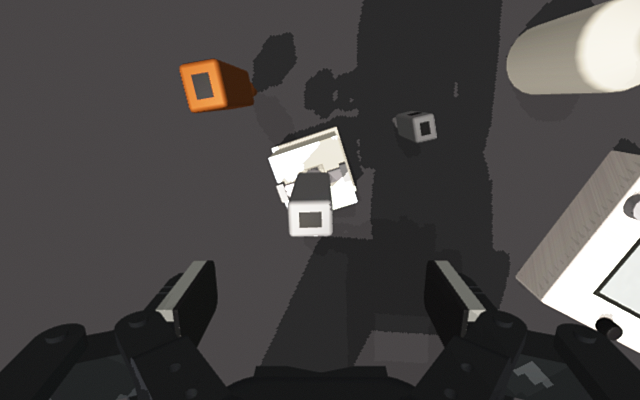

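```bash
python3 - <<'E'
from h import *
s,P,D=look('w5',['wand_grip','dock'])
f=P['frame']; c=f[185:245,275:350]
g=cv2.cvtColor(c,cv2.COLOR_RGB2GRAY)
# inner dark window + bright rim
m=cv2.inRange(cv2.cvtColor(c,cv2.COLOR_RGB2HSV),(0,0,190),(180,30,255))
for t in(120,):
    n,l,st,ce=cv2.connectedComponentsWithStats((g<t).astype(np.uint8)); 
    for i in range(1,n): print(st[i],ce[i]+[275,185],at_z(P,ce[i]+[275,185],170))
print(at_z(P,(310.5,219),170),P['K'].round(0).tolist())
E
```

```text
5.9667 [397.5 320.1 233. ] 41.95299302567419
wand_grip [(0.8, array([409.9, 424.4, 133.2]), array([215.1,  86.7])), (0.58, array([396.9, 322.7, 146.2]), array([317.6, 206. ])), (0.58, array([488.2, 294.2,  89.7]), array([421.2, 126.7]))]
dock [(0.83, array([395.1, 323.4,   0.8]), array([316.8, 167.9]))]
[   0    0   75   60 1624] [310.7 227.3] [389.2 321.4 170. ]
[9 0 2 2 4] [284.5 185.5] [398.6 350.7 170. ]
[ 13   0  44  22 657] [311.  193.3] [405.6 335.6 170. ]
[ 25  28  22  15 312] [310.5 220.3] [392.5 324.5 170. ]
[393.2 325.  170. ] [[353.0, 0.0, 320.0], [0.0, 353.0, 202.0], [0.0, 0.0, 1.0]]
```

Call:
{"api": "move_arm", "payload": {"moves": "0 0 0 0 -0.006 0.02 -1;0 0 0 0 -0.006 0.045 -1;0 0 0 0 -0.006 0.07 -1;0 0 0 0 -0.006 0.09 -1;0 0 0 0 -0.006 0.107 -1;0 0 0 0 -0.006 0.107 -1;0 0 0 0 -0.006 0.107 -1;0 0 0 0 -0.006 0.107 -1"}}

```text
time_s: 6.78
ee_pos: [392.7, 324.7, 124.6]
orientation: [[0.742, 0.671, 0.002], [0.671, -0.742, 0.001], [0.002, 0.0, -1.0]]
contact_force: [0.7, -0.3, 0.3]
opening: 85.3
finger_force: 0.0
```

Call:
{"api": "move_arm", "payload": {"moves": "0 0 0 0 0 0 1;0 0 0 0 0 0 1;0 0 0 0 0 0 1;0 0 0 0 0 0 1;0 0 0 0 0 0 1;0 0 0 0 0 0 1;0 0 0 0 0 0 1;0 0 0 0 0 0 1", "squeeze": 70}}

```text
time_s: 7.45
ee_pos: [392.3, 324.3, 123.8]
orientation: [[0.742, 0.671, 0.001], [0.671, -0.742, 0.0], [0.001, 0.0, -1.0]]
contact_force: [-0.4, -1.9, 5.3]
opening: 27.2
finger_force: 68.4
```

Call:
{"api": "move_arm", "payload": {"moves": "0 0 0 0 0 -0.008 1;0 0 0 0 0 -0.016 1;0 0 0 0 0 -0.024 1;0 0 0 0 0 -0.036 1;0 0 0 0 0 -0.052 1;0 0 0 0 0 -0.07 1;0 0 0 0 0 -0.09 1;0 0 0 0 0 -0.11 1;0 0 0 0 0 -0.125 1;0 0 0 0 0 -0.13 1"}}

```text
time_s: 8.28
ee_pos: [393.0, 324.9, 256.6]
orientation: [[0.742, 0.671, 0.004], [0.671, -0.742, 0.003], [0.005, 0.0, -1.0]]
contact_force: [0.3, 0.8, -2.0]
opening: 26.9
finger_force: 74.4
```

```bash
python3 - <<'E'
from h import *
s=monitor.state();print(s['time_s'],s['ee_pos'],s['opening'],s['finger_force'],s['contact_force'],s['orientation'].round(4).tolist())
S=viewer.get_image('scene');T=viewer.get_image('top')
for n in('wand_tip','wand_grip'):
  for P in(S,T):
    for q in nets.tip_of(P,n):print(n,round(q['p'],2),np.array(q['point']),proj(q['point'],P))
a=cv2.resize(S['frame'][120:280,400:560],(400,400),interpolation=cv2.INTER_CUBIC);b=cv2.resize(T['frame'][220:340,130:250],(400,400),interpolation=cv2.INTER_CUBIC)
save(np.hstack([a,b]),'c6')
c,s_=np.cos(np.radians(13.6387)),np.sin(np.radians(13.6387));R=np.array([[c,-s_],[s_,c]])
for p in([34,-70],[-50,-70],[-50,70],[36,70]):print(p,R@p+[561.2,-24.2])
E
```

```text
8.2833 [393.  324.9 256.6] 26.864955038184252 74.35709238052368 [ 0.3  0.8 -2. ] [[0.7416, 0.6709, 0.0038], [0.6709, -0.7416, 0.003], [0.0048, 0.0003, -1.0]]
wand_tip 0.78 [398.2 325.8 144.3] [481.7 203.9]
wand_tip 0.78 [408.3 426.3  -0.5] [505.1 283.6]
wand_tip 0.63 [486.8 295.6  -0. ] [430.1 265.7]
wand_tip 0.34 [475.9  -5.1  74.2] [341.7 177.1]
wand_tip 0.79 [409.5 424.4   3. ] [170.5 273.4]
wand_tip 0.7 [488.  301.2  -2.2] [218.8 244.4]
wand_tip 0.38 [394.7 326.4 140.4] [190.9 285.8]
wand_tip 0.21 [576.6  79.7  52.1] [301.1 211.5]
wand_grip 0.97 [411.8 422.3 130.4] [522.4 236.8]
wand_grip 0.79 [392.8 326.1 278.1] [502.1 144.8]
wand_grip 0.72 [485.5 300.   87.4] [439.7 236.9]
wand_grip 0.79 [411.6 423.9 132.6] [150.  277.3]
wand_grip 0.66 [488.7 294.3  95.8] [211.9 244.5]
[34, -70] [610.7 -84.2]
[-50, -70] [ 529.1 -104. ]
[-50, 70] [496.1  32. ]
[36, 70] [579.7  52.3]
```

View pics/c6.png

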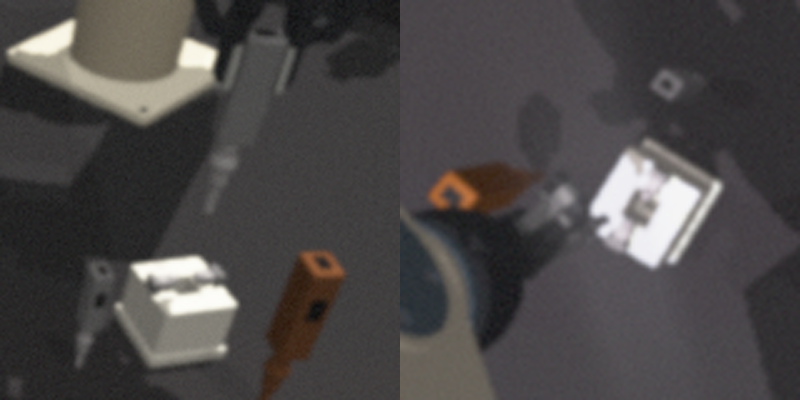

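Call:
{"api": "move_arm", "payload": {"moves": "0 0 0 -0.003 0.011 0 1;0 0 0 -0.008 0.032 0 1;0 0 0 -0.014 0.058 0 1;0 0 0 -0.022 0.09 0 1;0 0 0 -0.03 0.122 0 1;0 0 0 -0.038 0.154 0 1;0 0 0 -0.046 0.186 0 1;0 0 0 -0.054 0.218 0 1;0 0 0 -0.062 0.25 0 1;0 0 0 -0.07 0.282 0 1"}}

```text
time_s: 9.42
ee_pos: [529.3, 65.7, 252.5]
orientation: [[0.742, 0.671, -0.001], [0.671, -0.742, -0.0], [-0.001, -0.001, -1.0]]
contact_force: [0.5, 1.1, -1.6]
opening: 27.0
finger_force: 74.5
```

Call:
{"api": "move_arm", "payload": {"moves": "0 0 0 -0.008 0.031 0 1;0 0 0 -0.015 0.061 0 1;0 0 0 -0.022 0.089 0 1;0 0 0 -0.028 0.114 0 1;0 0 0 -0.033 0.134 0 1;0 0 0 -0.037 0.15 0 1;0 0 0 -0.04 0.16 0 1;0 0 0 -0.0418 0.1675 0 1;0 0 0 -0.0418 0.1675 0 1;0 0 0 -0.0418 0.1675 0 1"}}

```text
time_s: 10.25
ee_pos: [610.2, -83.9, 253.1]
orientation: [[0.742, 0.671, -0.001], [0.671, -0.742, 0.0], [-0.0, -0.001, -1.0]]
contact_force: [0.2, -0.2, -0.9]
opening: 26.8
finger_force: 74.5
```

```bash
python3 - <<'E'
from h import *
s,P,D=look('w7',['wand_tip'])
print(s['finger_force'],s['opening'],s['orientation'].round(3).tolist())
S=viewer.get_image('scene');T=viewer.get_image('top')
for n in('wand_tip','seam_end_right'):
  for Q in(S,T):
    for q in nets.tip_of(Q,n)[:4]:print(n,round(q['p'],2),np.array(q['point']),proj(q['point'],Q))
E
```

```text
10.25 [610.2 -83.9 253.1] 42.12935707621441
wand_tip []
74.49367761611938 26.842597376918995 [[0.742, 0.671, -0.001], [0.671, -0.742, 0.0], [-0.0, -0.001, -1.0]]
wand_tip 0.77 [614.5 -87.  140.5] [277.3 160.3]
wand_tip 0.72 [409.4 426.6  -0.7] [504.9 284. ]
wand_tip 0.62 [622.1 233.6   1.3] [366.2 279.1]
wand_tip 0.84 [409.6 428.    1.7] [169.3 273.3]
wand_tip 0.47 [484.2 298.   -0.2] [219.8 245.8]
seam_end_right 0.86 [609.5 -84.5  58.8] [281.6 187.6]
seam_end_right 0.8 [610.6 -85.9  54.7] [365.1 199.5]
```

View pics/w7.png

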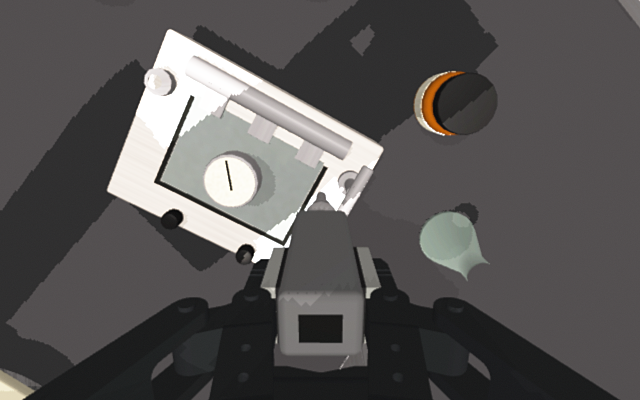

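Wand hangs straight in the grip: tip at (320,197), about where the axis predicts (320,193). The seam is visible at (160,180), (282,242) and (325,170). I'll re-fit it from this second view.

```bash
python3 - <<'E'
from h import *
import pickle
from scipy.optimize import minimize
print(proj([610.2,-83.9,140],pickle.load(open('pics/w7.pkl','rb'))[1]))
T=np.linspace(0,1,60)
pts=np.vstack([np.c_[35-85*T,70+0*T],np.c_[-50+0*T,70-140*T],np.c_[-50+85*T,-70+0*T]])
for tag in('w7','w2'):
    s,P,D=pickle.load(open(f'pics/{tag}.pkl','rb'))
    g=cv2.GaussianBlur(cv2.cvtColor(P['frame'],cv2.COLOR_RGB2GRAY),(0,0),1.).astype(np.float32)
    def uv(v):
        c,s_=np.cos(v[2]),np.sin(v[2]);q=pts@np.array([[c,s_],[-s_,c]])+v[:2]
        return np.array([proj([*a,55],P) for a in q],np.float32)
    def cost(v):
        m=uv(v);return cv2.remap(g,m[:,:1],m[:,1:],cv2.INTER_LINEAR).mean()
    x=[561,-24,.238];r=min((minimize(cost,np.array(x)+[a,b,0],method='Nelder-Mead',options=dict(initial_simplex=np.array(x)+[a,b,0]+np.vstack([np.zeros(3),np.diag([3,3,.02])]))) for a in(-3,0,3) for b in(-3,0,3)),key=lambda r:r.fun)
    print(tag,r.x[:2],np.degrees(r.x[2]),r.fun,uv(r.x)[[0,60,119,179]].tolist())
E
```

```text
[321. 197.]
w7 [561.2 -24.2] 13.798563081315619 51.74955368041992 [[189.35440063476562, 102.30392456054688], [156.49822998046875, 180.93699645996094], [283.1345520019531, 243.1389617919922], [321.9068603515625, 172.50238037109375]]
w2 [561.2 -24.2] 13.644891869663399 74.15616607666016 [[262.7322998046875, 88.40283203125], [257.303955078125, 155.28590393066406], [361.7547302246094, 168.83221435546875], [372.6432189941406, 103.43830871582031]]
```

Call:
{"api": "move_arm", "payload": {"moves": "0 0 0 0 0 0.01 1;0 0 0 0 0 0.025 1;0 0 0 0 0 0.041 1;0 0 0 0 0 0.055 1;0 0 0 0 0 0.066 1;0 0 0 0 0 0.073 1;0 0 0 0 0 0.077 1;0 0 0 0 0 0.079 1;0 0 0 0 0 0.079 1;0 0 0 0 0 0.079 1"}}

```text
time_s: 11.48
ee_pos: [611.0, -84.3, 174.9]
orientation: [[0.742, 0.671, 0.001], [0.671, -0.742, -0.0], [0.001, 0.001, -1.0]]
contact_force: [-0.1, 0.5, -1.3]
opening: 26.6
finger_force: 74.5
```

```bash
python3 - <<'E'
from h import *
s=monitor.state();print(s['time_s'],s['ee_pos'],s['contact_force'])
S=viewer.get_image('scene')
for q in nets.tip_of(S,'wand_tip')[:4]:print(round(q['p'],2),np.array(q['point']),proj(q['point'],S))
print(proj([610.7,-84.1,61],S))
save(cv2.resize(S['frame'][140:220,240:360],(780,520),interpolation=cv2.INTER_CUBIC),'c8')
E
```

```text
11.4833 [611.  -84.3 174.9] [-0.1  0.5 -1.3]
0.85 [411.3 428.2  -2.6] [504.9 285.6]
0.79 [614.9 -85.6  63.4] [279.5 186.8]
0.79 [486.6 295.1  -0.7] [429.9 265.7]
[281.3 187.2]
```

View pics/c8.png

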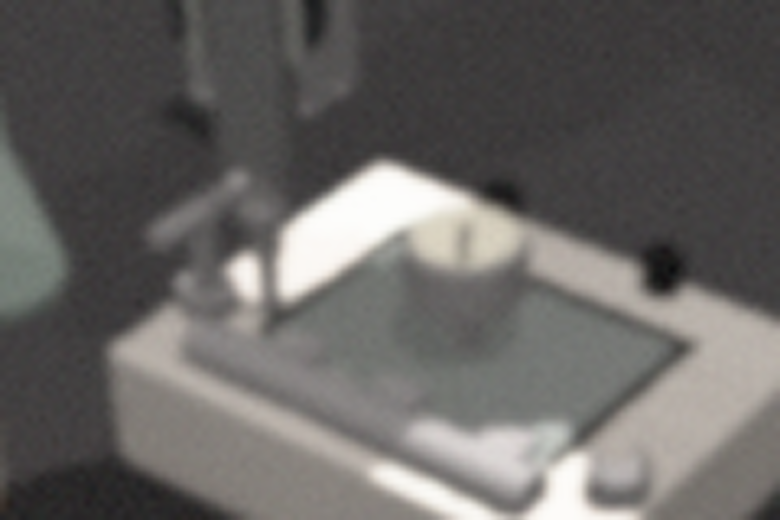

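The wand tip, at crop (267,325), is just above the start end of the seam. Contact force is about zero, so I'll trace now at 2.5 mm per row.

Call:
{"api": "move_arm", "payload": {"moves": "0 0 0 -0.0022 -0.0012 0 1;0 0 0 -0.0044 -0.0024 0 1;0 0 0 -0.0066 -0.0036 0 1;0 0 0 -0.0088 -0.0048 0 1;0 0 0 -0.011 -0.006 0 1;0 0 0 -0.0132 -0.0071 0 1;0 0 0 -0.0154 -0.0083 0 1;0 0 0 -0.0176 -0.0095 0 1;0 0 0 -0.0198 -0.0107 0 1;0 0 0 -0.022 -0.0119 0 1"}}

```text
time_s: 12.42
ee_pos: [586.1, -90.2, 174.3]
orientation: [[0.742, 0.671, -0.0], [0.671, -0.742, -0.0], [-0.0, -0.0, -1.0]]
contact_force: [0.4, -0.2, -2.5]
opening: 27.2
finger_force: 74.5
```

Call:
{"api": "move_arm", "payload": {"moves": "0 0 0 -0.0022 -0.0012 0 1;0 0 0 -0.0044 -0.0024 0 1;0 0 0 -0.0066 -0.0036 0 1;0 0 0 -0.0088 -0.0048 0 1;0 0 0 -0.011 -0.006 0 1;0 0 0 -0.0132 -0.0071 0 1;0 0 0 -0.0154 -0.0083 0 1;0 0 0 -0.0176 -0.0095 0 1;0 0 0 -0.0198 -0.0107 0 1;0 0 0 -0.022 -0.0119 0 1"}}

```text
time_s: 13.25
ee_pos: [561.8, -96.1, 174.3]
orientation: [[0.742, 0.671, 0.0], [0.671, -0.742, -0.0], [0.0, 0.0, -1.0]]
contact_force: [-0.9, 0.0, -2.1]
opening: 26.6
finger_force: 74.5
```

Call:
{"api": "move_arm", "payload": {"moves": "0 0 0 -0.0022 -0.0012 0 1;0 0 0 -0.0044 -0.0024 0 1;0 0 0 -0.0066 -0.0036 0 1;0 0 0 -0.0088 -0.0048 0 1;0 0 0 -0.011 -0.006 0 1;0 0 0 -0.0132 -0.0071 0 1;0 0 0 -0.0154 -0.0083 0 1;0 0 0 -0.0176 -0.0095 0 1;0 0 0 -0.0198 -0.0107 0 1;0 0 0 -0.022 -0.0119 0 1"}}

```text
time_s: 14.08
ee_pos: [537.5, -102.1, 174.3]
orientation: [[0.742, 0.671, 0.0], [0.671, -0.742, -0.0], [0.0, 0.0, -1.0]]
contact_force: [0.4, 0.3, -2.1]
opening: 27.3
finger_force: 74.5
```

Call:
{"api": "move_arm", "payload": {"moves": "0 0 0 -0.002 -0.0011 0 1;0 0 0 -0.004 -0.0021 0 1;0 0 0 -0.0059 -0.0032 0 1;0 0 0 -0.0079 -0.0043 0 1;0 0 0 -0.0067 -0.0065 0 1;0 0 0 -0.0055 -0.0087 0 1;0 0 0 -0.0043 -0.0109 0 1;0 0 0 -0.0031 -0.0131 0 1;0 0 0 -0.002 -0.0153 0 1;0 0 0 -0.0008 -0.0175 0 1"}}

```text
time_s: 14.92
ee_pos: [525.3, -89.2, 174.3]
orientation: [[0.741, 0.671, -0.0], [0.671, -0.741, 0.0], [0.0, -0.0, -1.0]]
contact_force: [-1.0, 0.5, -2.4]
opening: 27.0
finger_force: 74.5
```

Call:
{"api": "move_arm", "payload": {"moves": "0 0 0 0.0012 -0.0022 0 1;0 0 0 0.0024 -0.0044 0 1;0 0 0 0.0036 -0.0066 0 1;0 0 0 0.0048 -0.0088 0 1;0 0 0 0.006 -0.011 0 1;0 0 0 0.0071 -0.0132 0 1;0 0 0 0.0083 -0.0154 0 1;0 0 0 0.0095 -0.0176 0 1;0 0 0 0.0107 -0.0198 0 1;0 0 0 0.0119 -0.022 0 1"}}

```text
time_s: 15.75
ee_pos: [519.4, -65.1, 174.3]
orientation: [[0.742, 0.671, 0.0], [0.671, -0.742, 0.0], [0.0, 0.0, -1.0]]
contact_force: [0.8, -0.4, -1.2]
opening: 27.2
finger_force: 74.5
```

Call:
{"api": "move_arm", "payload": {"moves": "0 0 0 0.0012 -0.0022 0 1;0 0 0 0.0024 -0.0044 0 1;0 0 0 0.0036 -0.0066 0 1;0 0 0 0.0048 -0.0088 0 1;0 0 0 0.006 -0.011 0 1;0 0 0 0.0071 -0.0132 0 1;0 0 0 0.0083 -0.0154 0 1;0 0 0 0.0095 -0.0176 0 1;0 0 0 0.0107 -0.0198 0 1;0 0 0 0.0119 -0.022 0 1"}}

```text
time_s: 16.58
ee_pos: [513.5, -40.8, 174.3]
orientation: [[0.742, 0.671, -0.0], [0.671, -0.742, 0.0], [-0.0, -0.0, -1.0]]
contact_force: [0.4, -0.8, -2.5]
opening: 27.1
finger_force: 74.5
```

Call:
{"api": "move_arm", "payload": {"moves": "0 0 0 0.0012 -0.0022 0 1;0 0 0 0.0024 -0.0044 0 1;0 0 0 0.0036 -0.0066 0 1;0 0 0 0.0048 -0.0088 0 1;0 0 0 0.006 -0.011 0 1;0 0 0 0.0071 -0.0132 0 1;0 0 0 0.0083 -0.0154 0 1;0 0 0 0.0095 -0.0176 0 1;0 0 0 0.0107 -0.0198 0 1;0 0 0 0.0119 -0.022 0 1"}}

```text
time_s: 17.42
ee_pos: [507.5, -16.4, 174.3]
orientation: [[0.742, 0.671, -0.0], [0.671, -0.742, 0.0], [-0.0, -0.0, -1.0]]
contact_force: [-0.3, -0.5, -1.2]
opening: 27.5
finger_force: 74.5
```

```bash
python3 - <<'E'
from h import *
s=monitor.state();a=np.radians(13.72);c,w=np.cos(a),np.sin(a);d=s['ee_pos'][:2]-[561.2,-24.2]
print(s['ee_pos'],d@[c,w],d@[-w,c])
E
```

```text
[507.5 -16.4 174.3] -50.317883699608444 20.272178669371012
```

Call:
{"api": "move_arm", "payload": {"moves": "0 0 0 0.0012 -0.0022 0 1;0 0 0 0.0024 -0.0044 0 1;0 0 0 0.0036 -0.0066 0 1;0 0 0 0.0048 -0.0088 0 1;0 0 0 0.006 -0.011 0 1;0 0 0 0.0071 -0.0132 0 1;0 0 0 0.0083 -0.0154 0 1;0 0 0 0.0095 -0.0176 0 1;0 0 0 0.0107 -0.0198 0 1;0 0 0 0.0119 -0.022 0 1"}}

```text
time_s: 18.25
ee_pos: [501.6, 7.9, 174.3]
orientation: [[0.742, 0.671, 0.0], [0.671, -0.742, 0.0], [0.0, 0.0, -1.0]]
contact_force: [0.1, -0.3, -2.0]
opening: 27.0
finger_force: 74.5
```

Call:
{"api": "move_arm", "payload": {"moves": "0 0 0 0.0012 -0.0022 0 1;0 0 0 0.0024 -0.0044 0 1;0 0 0 0.0036 -0.0066 0 1;0 0 0 0.0048 -0.0088 0 1;0 0 0 0.006 -0.011 0 1;0 0 0 0.0071 -0.0132 0 1;0 0 0 0.0083 -0.0154 0 1;0 0 0 0.0095 -0.0176 0 1;0 0 0 0.0107 -0.0198 0 1;0 0 0 0.0119 -0.022 0 1"}}

```text
time_s: 19.08
ee_pos: [495.7, 32.2, 174.3]
orientation: [[0.742, 0.671, 0.0], [0.671, -0.742, 0.0], [0.0, 0.0, -1.0]]
contact_force: [-0.1, 0.1, -2.1]
opening: 27.2
finger_force: 74.5
```

Call:
{"api": "move_arm", "payload": {"moves": "0 0 0 0.0022 0.0012 0 1;0 0 0 0.0044 0.0024 0 1;0 0 0 0.0066 0.0036 0 1;0 0 0 0.0088 0.0048 0 1;0 0 0 0.011 0.006 0 1;0 0 0 0.0132 0.0071 0 1;0 0 0 0.0154 0.0083 0 1;0 0 0 0.0176 0.0095 0 1;0 0 0 0.0198 0.0107 0 1;0 0 0 0.022 0.0119 0 1"}}

```text
time_s: 19.92
ee_pos: [520.3, 37.9, 174.3]
orientation: [[0.742, 0.671, -0.0], [0.671, -0.742, -0.0], [-0.0, -0.0, -1.0]]
contact_force: [0.3, -0.4, -1.7]
opening: 26.9
finger_force: 74.5
```

Call:
{"api": "move_arm", "payload": {"moves": "0 0 0 0.0022 0.0012 0 1;0 0 0 0.0044 0.0024 0 1;0 0 0 0.0066 0.0036 0 1;0 0 0 0.0088 0.0048 0 1;0 0 0 0.011 0.006 0 1;0 0 0 0.0132 0.0071 0 1;0 0 0 0.0154 0.0083 0 1;0 0 0 0.0176 0.0095 0 1;0 0 0 0.0198 0.0107 0 1;0 0 0 0.022 0.0119 0 1"}}

```text
time_s: 20.75
ee_pos: [544.6, 43.8, 174.3]
orientation: [[0.742, 0.671, -0.0], [0.671, -0.742, 0.0], [-0.0, -0.0, -1.0]]
contact_force: [-0.3, -0.3, -2.3]
opening: 27.2
finger_force: 74.5
```

Call:
{"api": "move_arm", "payload": {"moves": "0 0 0 0.0022 0.0012 0 1;0 0 0 0.0044 0.0024 0 1;0 0 0 0.0066 0.0036 0 1;0 0 0 0.0088 0.0048 0 1;0 0 0 0.011 0.006 0 1;0 0 0 0.0132 0.0071 0 1;0 0 0 0.0154 0.0083 0 1;0 0 0 0.0176 0.0095 0 1;0 0 0 0.0198 0.0107 0 1;0 0 0 0.022 0.0119 0 1"}}

```text
time_s: 21.58
ee_pos: [568.8, 49.7, 174.3]
orientation: [[0.742, 0.671, -0.0], [0.671, -0.742, -0.0], [-0.0, -0.0, -1.0]]
contact_force: [0.6, -0.0, -1.6]
opening: 27.0
finger_force: 74.5
```

```bash
python3 - <<'E'
from h import *
s=monitor.state();a=np.radians(13.72);c,w=np.cos(a),np.sin(a);d=s['ee_pos'][:2]-[561.2,-24.2]
print(s['ee_pos'],d@[c,w],d@[-w,c])
E
```

```text
[568.8  49.7 174.3] 24.95751350875959 70.01497109649186
```

Call:
{"api": "move_arm", "payload": {"moves": "0 0 0 0.0022 0.0012 0 1;0 0 0 0.0044 0.0024 0 1;0 0 0 0.0066 0.0036 0 1;0 0 0 0.0088 0.0048 0 1;0 0 0 0.011 0.006 0 1;0 0 0 0.011 0.006 0 1;0 0 0 0.011 0.006 0 1;0 0 0 0.011 0.006 0 1"}}

```text
time_s: 22.25
ee_pos: [580.7, 52.6, 174.2]
orientation: [[0.742, 0.671, -0.0], [0.671, -0.742, -0.0], [-0.0, -0.0, -1.0]]
contact_force: [0.3, 0.7, -1.2]
opening: 27.2
finger_force: 74.5
```

Call:
{"api": "move_arm", "payload": {"moves": "0 0 0 0 0 -0.006 1;0 0 0 0 0 -0.018 1;0 0 0 0 0 -0.034 1;0 0 0 0 0 -0.05 1;0 0 0 0 0 -0.066 1;0 0 0 0 0 -0.078 1;0 0 0 0 0 -0.084 1;0 0 0 0 0 -0.086 1;0 0 0 0 0 -0.086 1"}}

```text
time_s: 23.0
ee_pos: [580.8, 52.6, 260.8]
orientation: [[0.742, 0.671, 0.001], [0.671, -0.742, 0.0], [0.001, 0.0, -1.0]]
contact_force: [-0.1, 0.2, -1.7]
opening: 27.0
finger_force: 74.5
```

Call:
{"api": "move_arm", "payload": {"moves": "0 0 0 -0.009 0.005 0 1;0 0 0 -0.03 0.017 0 1;0 0 0 -0.058 0.032 0 1;0 0 0 -0.088 0.049 0 1;0 0 0 -0.118 0.066 0 1;0 0 0 -0.148 0.082 0 1;0 0 0 -0.178 0.099 0 1;0 0 0 -0.208 0.116 0 1;0 0 0 -0.234 0.13 0 1;0 0 0 -0.26 0.145 0 1"}}

```text
time_s: 23.83
ee_pos: [483.3, -230.9, 259.2]
orientation: [[0.742, 0.67, -0.002], [0.67, -0.742, 0.001], [-0.001, -0.002, -1.0]]
contact_force: [-0.3, 0.1, -1.8]
opening: 27.0
finger_force: 74.5
```

Call:
{"api": "move_arm", "payload": {"moves": "0 0 0 -0.024 0.013 0 1;0 0 0 -0.043 0.024 0 1;0 0 0 -0.057 0.032 0 1;0 0 0 -0.067 0.037 0 1;0 0 0 -0.074 0.041 0 1;0 0 0 -0.0775 0.043 0 1;0 0 0 -0.0775 0.043 0 1;0 0 0 -0.0775 0.043 0 1;0 0 0 -0.0775 0.043 0 1;0 0 0 -0.0775 0.043 0 1"}}

```text
time_s: 24.67
ee_pos: [456.9, -312.5, 260.3]
orientation: [[0.741, 0.672, -0.0], [0.672, -0.741, 0.0], [0.0, -0.0, -1.0]]
contact_force: [-0.5, -0.1, -1.4]
opening: 27.1
finger_force: 74.5
```

```bash
python3 - <<'E'
from h import *
s,P,D=look('w9',['holder','wand_tip'])
print(s['opening'],s['finger_force'])
save(cv2.resize(P['frame'][80:260,240:420],(540,540),interpolation=cv2.INTER_CUBIC),'c9')
S=viewer.get_image('scene');T=viewer.get_image('top')
for n in('wand_tip','holder'):
  for Q in(S,T):
    for q in nets.tip_of(Q,n)[:3]:print(n,round(q['p'],2),np.array(q['point']))
E
```

```text
24.6667 [ 456.9 -312.5  260.3] 42.19420975565903
holder [(0.71, array([ 454.8, -311.9,   -2.4]), array([319. , 163.5]))]
wand_tip [(0.58, array([ 459.3, -310.7,  145.7]), array([321.3, 192.6]))]
27.07891431716926 74.49492931365967
wand_tip 0.78 [487.  294.7   2.1]
wand_tip 0.72 [ 456.4 -315.8  147.2]
wand_tip 0.61 [411.6 425.7  -2.8]
wand_tip 0.76 [409.6 424.3   0.7]
wand_tip 0.65 [ 457.3 -308.7  146.1]
wand_tip 0.47 [487.9 296.5  -1.8]
holder 0.59 [ 458.4 -309.6    0.9]
holder 0.68 [ 459.6 -315.2   -2.2]
```

View pics/c9.png

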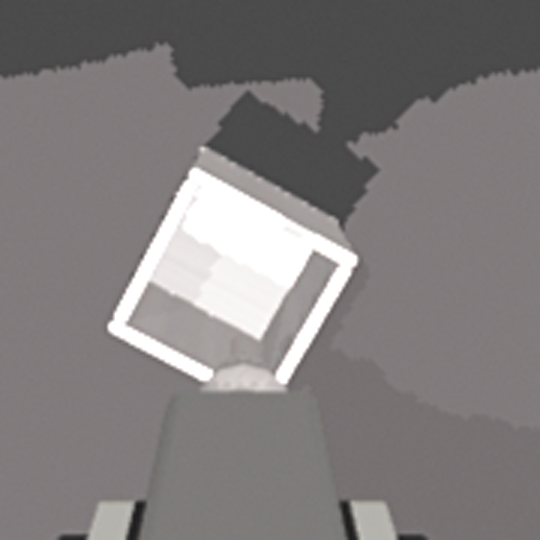

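```bash
python3 - <<'E'
from h import *
import pickle
s,P,D=pickle.load(open('pics/w9.pkl','rb'))
c=[(195,172),(354,262),(113,328)]
w=np.array([at_z(P,[240+a/3-.33,80+b/3-.33],80)[:2] for a,b in c]);print(w,np.linalg.norm(w[1]-w[0]),np.linalg.norm(w[2]-w[0]))
h=(w[1]+w[2])/2;e=w[1]-w[0];print(h,np.degrees(np.arctan2(e[1],e[0])))
s=monitor.state();print(s['time_s'],s['ee_pos']);delta([*h,121])
E
```

```text
[[ 475.  -276.4]
 [ 487.4 -331. ]
 [ 421.4 -289.4]] 55.99873925552457 55.219402507806755
[ 454.4 -310.2] -77.25090756422328
25.1167 [ 456.6 -313.1  260.3]
delta tool m [0.0003, -0.0037, 0.1393]
```

Call:
{"api": "move_arm", "payload": {"moves": "0 0 6 0 -0.0015 0 1;0 0 12 0 -0.0035 0.01 1;0 0 18 0 -0.0035 0.025 1;0 0 24 0 -0.0035 0.035 1;0 0 29 0 -0.0035 0.04 1;0 0 29 0 -0.0035 0.04 1;0 0 29 0 -0.0035 0.04 1;0 0 29 0 -0.0035 0.04 1"}}

```text
time_s: 25.78
ee_pos: [454.6, -310.8, 220.8]
orientation: [[0.973, 0.23, 0.001], [0.23, -0.973, -0.0], [0.0, 0.001, -1.0]]
contact_force: [-0.6, 0.2, -1.9]
opening: 27.1
finger_force: 74.4
```

Call:
{"api": "move_arm", "payload": {"moves": "0 0 0 0 0 0.008 1;0 0 0 0 0 0.02 1;0 0 0 0 0 0.034 1;0 0 0 0 0 0.048 1;0 0 0 0 0 0.062 1;0 0 0 0 0 0.075 1;0 0 0 0 0 0.086 1;0 0 0 0 0 0.094 1;0 0 0 0 0 0.098 1;0 0 0 0 0 0.098 1"}}

```text
time_s: 26.62
ee_pos: [453.9, -310.4, 121.5]
orientation: [[0.974, 0.227, -0.001], [0.227, -0.974, 0.001], [-0.001, -0.001, -1.0]]
contact_force: [0.4, -0.2, -2.2]
opening: 27.4
finger_force: 74.4
```

```bash
python3 - <<'E'
from h import *
s=monitor.state();print(s['time_s'],s['ee_pos'],s['contact_force'],s['finger_force'])
E
```

```text
26.6167 [ 453.9 -310.4  121.5] [ 0.4 -0.2 -2.2] 74.39466834068298
```

Call:
{"api": "move_arm", "payload": {"moves": "0 0 0 0 0 0.001 1;0 0 0 0 0 0.002 1;0 0 0 0 0 0.003 1;0 0 0 0 0 0.003 1;0 0 0 0 0 0.003 1"}}

```text
time_s: 27.03
ee_pos: [454.4, -310.7, 119.6]
orientation: [[0.974, 0.227, 0.0], [0.227, -0.974, -0.0], [0.0, 0.0, -1.0]]
contact_force: [-0.3, -0.2, -2.0]
opening: 27.1
finger_force: 74.4
```

Call:
{"api": "move_arm", "payload": {"moves": "0 0 0 0 0 0 -1;0 0 0 0 0 0 -1;0 0 0 0 0 0 -1;0 0 0 0 0 0 -1;0 0 0 0 0 0 -1;0 0 0 0 0 0 -1;0 0 0 0 0 0 -1;0 0 0 0 0 0 -1;0 0 0 0 0 0 -1;0 0 0 0 0 0 -1"}}

```text
time_s: 27.87
ee_pos: [454.2, -310.6, 119.3]
orientation: [[0.974, 0.227, -0.0], [0.227, -0.974, 0.0], [-0.0, -0.0, -1.0]]
contact_force: [-0.5, 0.3, 0.2]
opening: 85.4
finger_force: 0.0
```

Call:
{"api": "move_arm", "payload": {"moves": "0 0 0 0 0 -0.01 -1;0 0 0 0 0 -0.025 -1;0 0 0 0 0 -0.045 -1;0 0 0 0 0 -0.07 -1;0 0 0 0 0 -0.1 -1;0 0 0 0 0 -0.13 -1;0 0 0 0 0 -0.15 -1;0 0 0 0 0 -0.16 -1;0 0 0 0 0 -0.16 -1;0 0 0 0 0 -0.16 -1"}}

```text
time_s: 28.7
ee_pos: [454.0, -310.4, 279.2]
orientation: [[0.974, 0.227, 0.0], [0.227, -0.974, -0.0], [0.0, 0.0, -1.0]]
contact_force: [-0.1, -0.4, 0.0]
opening: 85.5
finger_force: 0.0
```

```bash
python3 - <<'E'
from h import *
s,P,D=look('w10',['wand_grip'])
S=viewer.get_image('scene');T=viewer.get_image('top')
for n in('wand_tip','wand_grip','flask','bottle','jar','beaker'):
  for Q in(S,T):
    for q in nets.tip_of(Q,n)[:3]:print(n,round(q['p'],2),np.array(q['point']))
save(np.vstack([P['frame'],])[:,:],'w10b')
E
```

```text
28.7 [ 454.  -310.4  279.2] 13.128287655015066
wand_grip [(0.96, array([ 452.8, -290.2,  133. ]), array([296.7, 182.4]))]
wand_tip 0.63 [486.5 295.8  -2.7]
wand_tip 0.61 [410.8 427.5  -2.6]
wand_tip 0.64 [487.2 297.3  -1. ]
wand_tip 0.56 [410. 426.   1.]
wand_grip 0.9 [413.1 424.2 133.3]
wand_grip 0.8 [ 449.4 -287.   137.8]
wand_grip 0.68 [483.8 300.3  88.8]
wand_grip 0.87 [411.3 423.8 132.8]
wand_grip 0.49 [ 449.2 -286.3  132.8]
wand_grip 0.41 [488.7 296.5  91.9]
flask 0.66 [ 644.2 -252.3    0.2]
flask 0.17 [ 745.1 -130.2   -0.6]
flask 0.83 [ 645.2 -254.6    4.8]
bottle 0.66 [621.7 230.4   4.2]
bottle 0.41 [578.1  78.5  54. ]
bottle 0.68 [623.8 230.9  -4.5]
jar 0.82 [ 743.5 -132.3   -0.2]
jar 0.69 [ 740.6 -137.     2. ]
beaker 0.66 [760.9  73.1  -1.1]
beaker 0.64 [761.3  71.6  -0.3]
beaker 0.17 [608.8 -87.4  55. ]
```

View pics/w10.png

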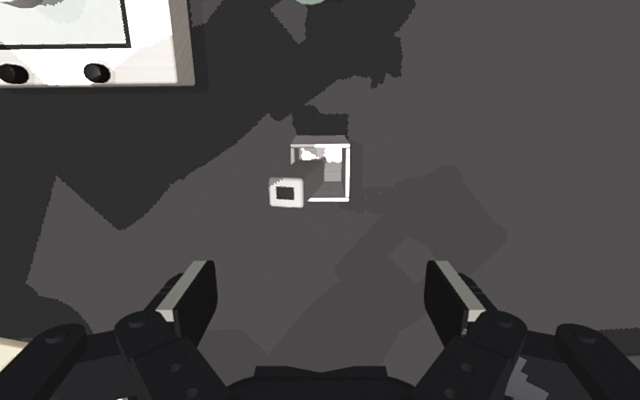

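The wand stands in the holder at (300,180), leaning about 0.2–0.3 rad against the wall, and the gripper is clear. All four bystanders are where they were.

```bash
python3 -c "
from station import close_job
print(close_job())"
```

```text
the job is handed in; nothing more can be done
None
```

The job is handed in: I pulled the wand from its dock, traced the seam from the valve end to the other hinge end, and left it standing in the holder, leaning an estimated 0.2–0.3 rad, with the flask, bottle, jar and beaker in place; the hand-in returned no verdict.

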